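Pack the crank-model kit tray

ROBOT

A 6-joint arm with a two-finger parallel gripper is mounted at the origin on the work surface. World frame = base frame: x ahead of the robot, y to its left, z up, the work surface at z = 0. Lengths are in mm, angles in rad, forces in N, time in s.
With the tool pointing down it reaches from about 275 to 1000 mm from the base axis. Payload 8.4 kg.
Tool frame: the origin (TCP) lies between the finger pads; the fingertips stand 8 mm ahead of it and the grasp point (between the pads) lies 11 mm behind it (tcp_to_tips is the distance from the TCP to the fingertips, in mm); z points along the fingers, y is the line along which they close (so a half turn about z gives the same grasp; the last joint's range is limited). The gripper opens to 85 mm and grips with 20 to 120 N. Pads are 22 mm wide; open, the fingers measure 114 mm over their backs; the gripper's body (76 mm by 85 mm) begins 54 mm behind the grasp point. The pads swing forward as they close: fully open they stand 13 mm farther back than shut.
Start: joints at [1.269, 0.353, 1.633, -0, 1.155, -0.002], TCP at [184.579, 597.125, 239.281] pointing down, gripper open.
Joint ranges: [-2.63, 2.63], [-0.92, 2.1], [0.06, 2.66], [-1.3, 4.44], [0, 2.69], [-3.02, 3.02]. Speed limits (rad/s): [2.22, 2.22, 2.79, 3.14, 3.14, 3.14].

INTERFACE

Orientations are given as [roll, pitch, yaw] about the fixed x, y, z axes, in that order (R = Rz(yaw) Ry(pitch) Rx(roll)).
In Python, from rig import * gives the robot as it stands.
- The arm moves only by the tool step_arm, never from a script. Its argument "motion" is a list of rows, each an object with "claw": the finger opening in mm, from 0 to 85.4; "delta_pos": the shift along the tool's x, y, z in mm, a list of three; "turn": the turn about the tool's z in rad. In form: [{"claw": claw, "delta_pos": [dx, dy, dz], "turn": turn}, ...]. A call has 1 to 8 rows; each row shifts and turns the commanded pose from where the row before left it, along the tool's axes as they then stand; what a row does not reach is not made up. A row lasts 1/12 s, in which the tool goes at most 41.7 mm and 7.16 degrees, less where a joint would pass 70% of its speed; a pose out of reach is approached as far as the arm can. A call is refused whole if a number of a shift passes 41.7 or a number of a turn 0.125, either way. A call with a gripper value outside its range is refused whole. The fingers move at their own pace and stop on an object; "force" is the grip in N (left out, the last holds). Time passes only in rows, so rows that do not move let the fingers close. It gives the time, the measured TCP pose, the force, the opening and the grip force at its end, in the units of the state.
- sense(): the state, without advancing time (a new reading comes with each control period).
- grab_frame(name): name is "scene" or "top" or "wrist"; returns a dict with "img" (480x640x3 uint8, red, green, blue), "vertical_fov" (degrees; the focal length in pixels is half the picture's height over the tangent of half this angle, whatever the lens; pixels are square), "cx", "cy" (the principal point, pixels), "D" ([k1, k2, p1, p2, k3] as OpenCV has them; the pictures are not rectified), "R" (3x3) and "t" (3): a world point X has camera coordinates R X + t. Camera axes: x right, y down, z forward; pixel columns grow to the right and rows downward; lengths in mm; the calibration is good to about 2 mm. A picture is of the moment at which its call begins. There is no depth.
- sign_off(): hands the job in; it is judged then, once.
The state is a dict: "clock": time; "qpos": joint angles; "qvel": joint speeds; "joint_efforts": joint torques, N m; "eef_pos": TCP position; "tcp_rot": TCP orientation; "contact_force": force on the tool from outside, world axes, zero at the start; "wrist_torque": the same for the moment, N m; "opening": opening from 0.0 (shut) to 1.0 (fully open); "grasp_force": force on a finger pad.
Only numpy, scipy, OpenCV 4.12 (cv2) and the standard library are available. Lean on these libraries where they do the work, as an engineer would, in place of code of your own. Each camera call takes 0.05 s, during which the arm holds its last target. There are 200 camera calls.

TASK

Pack the kit tray for the next pupil's crank model: lay the large red pulley flat in the round recess, the long three-hole wooden bar, holes up, in the long narrow recess, the yellow gear motor in the shorter, wider recess with its shaft up, and stand the red spacer upright in the small square one, each down on the recess floor. The small red pulley and the short two-hole bar belong to another kit: leave them where they lie.

Things in the scene. Friction and masses are not known exactly. Their poses are not given: they have to be found in the camera images.
- pulley: The large red pulley: grooved plastic wheel lying flat, 52 mm diameter, 16 mm thick, about 35 g; shallow groove half way up its edge, small dark axle hole. Origin: centre of the underside, z up.
- bar_long: The long wooden bar: pale pine with rounded ends and three dark holes along the top, lying flat, 100 mm long (along its y), 16 mm wide (x), 16 mm high, about 20 g. Origin: centre of the underside.
- motor: Gear motor lying flat: 70 mm long (its y), 22.5 mm wide (x), 19 mm high, 32 g. Straight-sided yellow gearbox from y = -30 to +12 mm (small tab to -35), then a steel can 20 mm wide with white end, to +35. A thin white shaft stands 9 mm above the gearbox at y = -18 mm. Origin: middle of length and width, on the underside; best gripped there, across the width.
- spacer: The red spacer: upright round plastic bush, 18 mm diameter, 24 mm high, about 12 g, dark hole in its top. Origin: centre of the underside, z up.
- pulley_small: Look-alike, stays where it lies: the small red pulley, 34 mm diameter, 16 mm thick, lying flat. Origin: centre of the underside.
- bar_short: Look-alike, stays where it lies: the short pine bar with only two holes, 60 mm long (along its y), 16 mm wide and high. Origin: centre of the underside.
- insert_round: Plywood insert with the round recess, 68 mm diameter, for the large pulley. Insert 100 mm (x) by 130 mm (y), 10 mm thick. Origin: centre of its underside, under the recess centre, z up. Recess 6 mm deep, its blue floor 4 mm above the origin. All four inserts are fixed side by side, two by two in varying order, in a flat tray; tops flush with its dark rim, 14 mm above the bench.
- insert_long: Plywood insert with the long narrow recess, 116 mm (its y) by 32 mm (x), for the long bar. Insert 100 mm (x) by 130 mm (y), 10 mm thick. Origin: centre of its underside, under the recess centre, z up. Recess 6 mm deep, its blue floor 4 mm above the origin. 
- insert_motor: Plywood insert with the shorter, wider recess, 86 mm (its y) by 38 mm (x), for the gear motor. Insert 100 mm (x) by 130 mm (y), 10 mm thick. Origin: centre of its underside, under the recess centre, z up. Recess 6 mm deep, its blue floor 4 mm above the origin. 
- insert_small: Plywood insert with the small square recess, 34 by 34 mm, for the spacer. Insert 100 mm (x) by 130 mm (y), 10 mm thick. Origin: centre of its underside, under the recess centre, z up. Recess 6 mm deep, its blue floor 4 mm above the origin. 
Not all that is in view belongs to the job. What is shaped like the motor but orange, pink or purple is not meant.

How it is judged:
By the outcome, as a careful person would: the job done as asked, in the order asked, and still so for the second after the job is handed in, with the robot touching nothing.
It also fails if it takes over 106 s, if anything falls off the work surface, if the arm or the gripper's body presses on something with over 40 N, if the wrist force passes 120 N, or if a joint passes its speed limit or range.

## Working session

There is one attempt and no reset: what is moved stays moved. The work goes in short steps, Python scripts to look and compute and a tool call to move; the robot and the scene stay as the last step left them, time stands still between calls to the robot, and variables do not carry over. Pictures are saved under pics/ and viewed, at most 17 in all, crops included, and the job is handed in when it is done.

Besides the shell and the picture viewer there is one more tool, called as name([rows], argument=value, ...), one row to a line, values as JSON. step_arm: Moves the arm, as the interface text tells. Its arguments: {"type":"object","properties":{"motion":{"type":"array","items":{"type":"object","properties":{"claw":{"type":"number"},"delta_pos":{"type":"array","items":{"type":"number"}},"turn":{"type":"number"}}}},"force":{"type":"number"}},"required":["motion"]}

```bash
mkdir -p pics; ls; python3 - <<'E'
from rig import *
import cv2
print(sense())
for n in("top","scene"):
    f=grab_frame(n); cv2.imwrite(f"pics/{n}0.png",f["img"][:,:,::-1]); print({k:v for k,v in f.items() if k!="img"})
E
```

```text
pics
{'clock': 0.0, 'qpos': array([ 1.26858703e+00,  3.53652781e-01,  1.63414567e+00,  5.22734024e-05,
        1.15519985e+00, -2.41690958e-03]), 'qvel': array([-0.00078846,  0.0006676 , -0.00036984, -0.00062905,  0.00047278,
       -0.00132474]), 'joint_efforts': array([-2.04978896e-03, -6.05238390e+01, -3.42066658e+01, -1.93101587e-04,
        9.30500304e-03,  7.08375055e-06]), 'eef_pos': array([184.43047657, 596.67461009, 238.55384796]), 'tcp_rot': array([-3.14018713e+00, -5.11911259e-05,  2.84177909e+00]), 'contact_force': array([ 0.75894332, -0.06213839,  0.60164998]), 'wrist_torque': array([0.00339652, 0.00502016, 0.01607168]), 'grasp_force': 0.0, 'opening': 1.0007192281627448}
{'vertical_fov': 45.16362415686618, 'cx': 326.4371315890005, 'cy': 234.32513020194529, 'D': array([0.03566201, 0.        , 0.        , 0.        , 0.        ]), 'R': array([[ 0.02223794, -0.99975132,  0.001664  ],
       [-0.9820682 , -0.02215622, -0.18721956],
       [ 0.18720987,  0.00252922, -0.98231668]]), 't': array([ -34.64869258,  478.14346531, 1155.89286086])}
{'vertical_fov': 49.12595728785444, 'cx': 312.6514545938004, 'cy': 239.31637772957268, 'D': array([-0.0230812,  0.       ,  0.       ,  0.       ,  0.       ]), 'R': array([[ 0.77318909,  0.6341075 ,  0.00929007],
       [ 0.38725424, -0.46049041, -0.79873821],
       [-0.5022079 ,  0.62117329, -0.60160698]]), 't': array([-346.66096911, -151.41232471, 1233.57172979])}
```

View pics/top0.png

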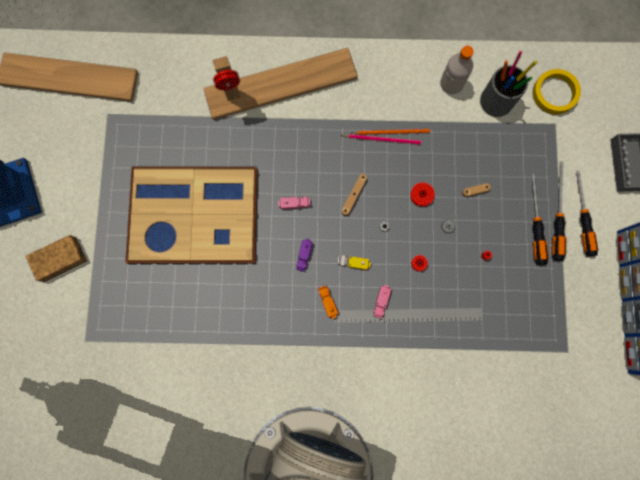

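View pics/scene0.png

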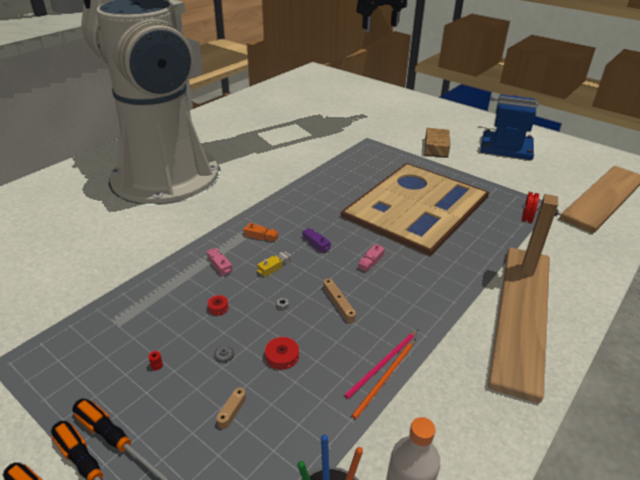

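Top view: the tray is at about (192,215). Its recesses are long (163,191), motor (223,191), round (160,236) and small (221,236). The targets are the large pulley (423,194), long bar (355,194), yellow motor (355,263) and spacer (487,256). The scene view agrees. Next I measure them.

```bash
cat > h.py <<'E'
from rig import *
import cv2, numpy as np
def cast(f,px,z):
    """pixels (N,2) -> world points on the plane at height z"""
    fl=240/np.tan(np.radians(f["vertical_fov"])/2)
    K=np.array([[fl,0,f["cx"]],[0,fl,f["cy"]],[0,0,1.]])
    u=cv2.undistortPoints(np.asarray(px,float).reshape(-1,1,2),K,f["D"]).reshape(-1,2)
    d=np.c_[u,np.ones(len(u))]@f["R"]; c=-f["R"].T@f["t"]
    return c+d*((z-c[2])/d[:,2])[:,None]
RANGES={"blue":((105,120,40),(125,255,160)),"red":((0,170,90),(5,255,255)),"yellow":((24,150,120),(33,255,255)),"wood":((10,60,120),(20,170,255))}
def blobs(f,col,z,amin=40,box=None):
    hsv=cv2.cvtColor(np.ascontiguousarray(f["img"]),cv2.COLOR_RGB2HSV)
    m=cv2.inRange(hsv,*[np.array(v) for v in RANGES[col]])
    if col=="red": m|=cv2.inRange(hsv,np.array((174,170,90)),np.array((180,255,255)))
    if box:
        k=np.zeros_like(m); k[box[1]:box[3],box[0]:box[2]]=1; m*=k
    out=[]
    for c in cv2.findContours(m,cv2.RETR_EXTERNAL,cv2.CHAIN_APPROX_NONE)[0]:
        if cv2.contourArea(c)<amin: continue
        w=cast(f,c[:,0],z)[:,:2].astype(np.float32)
        (x,y),(a,b),an=cv2.minAreaRect(w)
        if a<b: an+=90; a,b=b,a      # an: direction of long side
        px=c[:,0].mean(0)
        out.append((px.round(),np.round((x,y)),np.round((a,b)),round((an+90)%180-90,1)))
    return out
def show(f,name): cv2.imwrite(f"pics/{name}.png",f["img"][:,:,::-1])
def to_tool(s,x,y,yaw=None):
    """tool-frame dx,dy and turn to go to world x,y, yaw (degrees, mod 180)"""
    p=s["eef_pos"]; a=s["tcp_rot"][2]; d=np.array([x,y])-p[:2]
    t=0 if yaw is None else -((np.radians(yaw)-a+np.pi/2)%np.pi-np.pi/2)
    return np.round([d@[np.cos(a),np.sin(a)],d@[np.sin(a),-np.cos(a)],t],2)
E
python3 - <<'E'
from h import *
f=grab_frame("top")
for c,z,a in(("blue",11,100),("red",14,20),("yellow",17,60),("wood",16,60)):
    for b in blobs(f,c,z,a,(90,110,570,350)): print(c,*b)
E
```

```text
blue [221. 236.] [476. 201.] [26. 24.] -88.7
blue [160. 236.] [473. 330.] [59. 57.] 4.1
blue [163. 191.] [573. 333.] [108.  22.] -88.6
blue [223. 191.] [577. 203.] [78. 29.] -88.7
red [419. 263.] [ 428. -222.] [32. 31.] -44.4
red [486. 255.] [ 448. -364.] [20. 16.] -44.7
red [422. 194.] [ 578. -230.] [50. 49.] -88.8
yellow [358. 263.] [425. -94.] [47. 22.] 83.1
wood [477. 189.] [ 592. -346.] [61. 17.] -74.4
wood [354. 194.] [576. -81.] [99. 17.] -26.1
wood [192. 214.] [524. 265.] [262. 202.] -88.8
wood [222. 112.] [753. 213.] [60. 14.] -88.5
```

step_arm([
  {"claw": 85, "delta_pos": [-25.8, -28.1, 0], "turn": 0},
  {"claw": 85, "delta_pos": [-25.8, -28.1, 0], "turn": 0},
  {"claw": 85, "delta_pos": [-25.8, -28.1, 0], "turn": 0},
  {"claw": 85, "delta_pos": [-25.8, -28.1, 0], "turn": 0},
  {"claw": 85, "delta_pos": [-25.8, -28.1, 0], "turn": 0},
  {"claw": 85, "delta_pos": [-25.8, -28.1, 0], "turn": 0},
  {"claw": 85, "delta_pos": [-25.8, -28.1, 0], "turn": 0},
  {"claw": 85, "delta_pos": [-25.8, -28.1, 0], "turn": 0},
])

```text
clock: 0.82
eef_pos: [315.6, 319.6, 239.2]
tcp_rot: [-3.142, 0.0, 2.842]
contact_force: [1.4, 0.3, -0.7]
opening: 0.996
grasp_force: 0.0
```

step_arm([
  {"claw": 85, "delta_pos": [-25.8, -28.1, 0], "turn": 0},
  {"claw": 85, "delta_pos": [-25.8, -28.1, 0], "turn": 0},
  {"claw": 85, "delta_pos": [-25.8, -28.1, 0], "turn": 0},
  {"claw": 85, "delta_pos": [-25.8, -28.1, 0], "turn": 0},
  {"claw": 85, "delta_pos": [-25.8, -28.1, 0], "turn": 0},
  {"claw": 85, "delta_pos": [-25.8, -28.1, 0], "turn": 0},
  {"claw": 85, "delta_pos": [-25.8, -28.1, 0], "turn": 0},
  {"claw": 85, "delta_pos": [-25.8, -28.1, 0], "turn": 0},
])

```text
clock: 1.48
eef_pos: [446.5, 43.7, 239.4]
tcp_rot: [3.141, 0.0, 2.842]
contact_force: [0.7, 0.6, -0.4]
opening: 0.994
grasp_force: 0.0
```

step_arm([
  {"claw": 85, "delta_pos": [-25.8, -28.1, 0], "turn": 0},
  {"claw": 85, "delta_pos": [-25.8, -28.1, 0], "turn": 0},
  {"claw": 85, "delta_pos": [-25.8, -28.1, 0], "turn": 0},
  {"claw": 85, "delta_pos": [-25.8, -28.1, 0], "turn": 0},
  {"claw": 85, "delta_pos": [-25.8, -28.1, 0], "turn": 0},
  {"claw": 85, "delta_pos": [-25.8, -28.1, 0], "turn": 0},
  {"claw": 85, "delta_pos": [-25.8, -28.1, 0], "turn": 0},
  {"claw": 85, "delta_pos": [-25.8, -28.1, 0], "turn": 0},
])

```text
clock: 2.15
eef_pos: [577.3, -232.0, 239.0]
tcp_rot: [3.141, -0.0, 2.842]
contact_force: [-0.2, 0.2, -0.2]
opening: 0.994
grasp_force: 0.0
```

step_arm([
  {"claw": 85, "delta_pos": [0, 0, 8], "turn": 0.124},
  {"claw": 85, "delta_pos": [0, 0, 8], "turn": 0.124},
  {"claw": 85, "delta_pos": [0, 0, 8], "turn": 0.124},
  {"claw": 85, "delta_pos": [0, 0, 8], "turn": 0.124},
  {"claw": 85, "delta_pos": [0, 0, 8], "turn": 0.124},
  {"claw": 85, "delta_pos": [0, 0, 8], "turn": 0.124},
  {"claw": 85, "delta_pos": [0, 0, 8], "turn": 0.124},
  {"claw": 85, "delta_pos": [0, 0, 8], "turn": 0.124},
])

```text
clock: 2.82
eef_pos: [576.8, -230.0, 174.6]
tcp_rot: [-3.141, -0.0, 1.844]
contact_force: [0.6, -0.2, 0.1]
opening: 0.996
grasp_force: 0.0
```

```bash
python3 - <<'E'
from h import *
f=grab_frame("wrist"); show(f,"w1"); print(sense()["eef_pos"], -f["R"].T@f["t"])
for b in blobs(f,"red",16,100): print(*b)
E
```

```text
[ 575.9750564  -229.6815994   172.97628777] [ 558.80604057 -166.58385955  309.66314281]
[137. 333.] [ 447. -361.] [35. 14.] 59.8
[324. 229.] [ 578. -229.] [52. 51.] -74.4
[143. 169.] [ 430. -221.] [39. 33.] 15.4
```

View pics/w1.png

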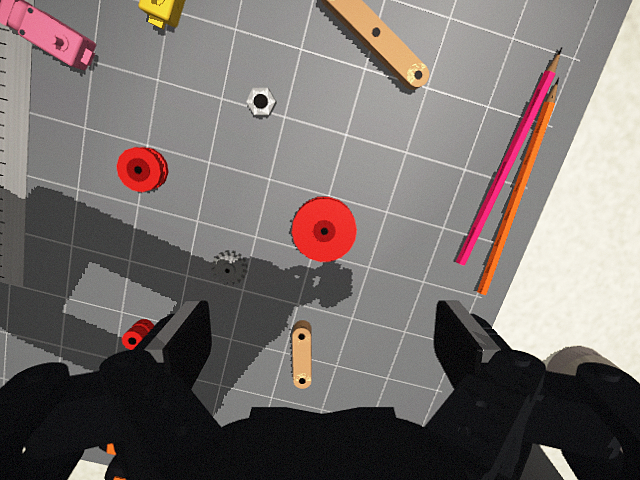

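Wrist view: the large pulley is at (324,229), which puts it at (578,-229) with a 52 mm diameter, so it agrees with the top view. The small pulley is at (143,169), and the fingers are clear. Descending to grip.

step_arm([
  {"claw": 85, "delta_pos": [0, 0, 20], "turn": 0.124},
  {"claw": 85, "delta_pos": [0, 0, 30], "turn": 0.124},
  {"claw": 85, "delta_pos": [1, 1.5, 30], "turn": 0},
  {"claw": 85, "delta_pos": [0, 0, 30], "turn": 0},
  {"claw": 85, "delta_pos": [0, 0, 30], "turn": 0},
  {"claw": 85, "delta_pos": [0, 0, 15], "turn": 0},
  {"claw": 85, "delta_pos": [0, 0, 7], "turn": 0},
  {"claw": 85, "delta_pos": [0, 0, 0], "turn": 0},
])

```text
clock: 3.53
eef_pos: [577.4, -228.6, 11.7]
tcp_rot: [-3.139, -0.001, 1.604]
contact_force: [-0.9, -0.1, 0.6]
opening: 0.994
grasp_force: 0.0
```

step_arm([
  {"claw": 45, "delta_pos": [0, 0, 0], "turn": 0},
  {"claw": 45, "delta_pos": [0, 0, 0], "turn": 0},
  {"claw": 45, "delta_pos": [0, 0, 0], "turn": 0},
  {"claw": 45, "delta_pos": [0, 0, 0], "turn": 0},
  {"claw": 45, "delta_pos": [0, 0, 0], "turn": 0},
  {"claw": 45, "delta_pos": [0, 0, 0], "turn": 0},
], force=30)

```text
clock: 4.03
eef_pos: [579.5, -229.4, 15.3]
tcp_rot: [3.139, 0.001, 1.602]
contact_force: [-1.2, 0.1, 6.5]
opening: 0.584
grasp_force: 30.1
```

step_arm([
  {"claw": 45, "delta_pos": [0, 0, -10], "turn": 0},
  {"claw": 45, "delta_pos": [0, 0, -30], "turn": 0},
  {"claw": 45, "delta_pos": [0, 0, -40], "turn": 0},
  {"claw": 45, "delta_pos": [0, 0, -40], "turn": 0},
  {"claw": 45, "delta_pos": [0, 0, -20], "turn": 0},
  {"claw": 45, "delta_pos": [0, 0, 0], "turn": 0},
])

```text
clock: 4.53
eef_pos: [581.7, -230.3, 160.5]
tcp_rot: [3.132, 0.004, 1.602]
contact_force: [0.8, -0.3, -0.4]
opening: 0.583
grasp_force: 31.4
```

```bash
python3 - <<'E'
from h import *
f=grab_frame("wrist"); show(f,"w2"); s=sense(); print(s["eef_pos"],s["contact_force"],s["opening"],s["grasp_force"])
E
```

```text
[ 580.39220442 -229.78716114  157.5970817 ] [-0.12489274  1.30003981 -0.7014028 ] 0.5848093222301033 31.449393524089828
```

View pics/w2.png

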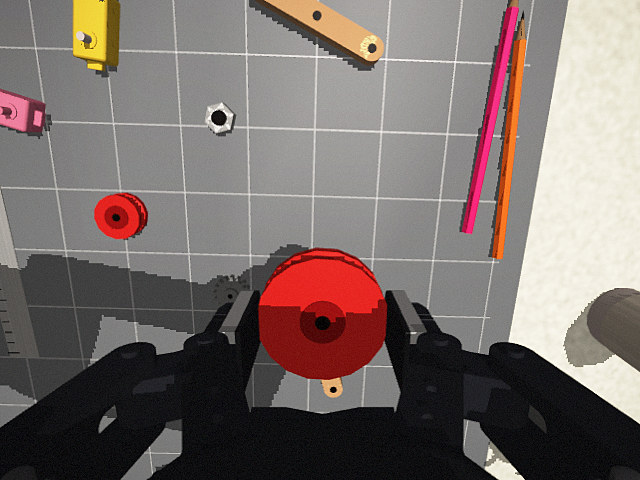

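Wrist view: the large pulley is held between the pads at (322,323). The TCP rose about 3.5 mm on closing, so I'll check from the side how far the tips reach down.

```bash
python3 - <<'E'
from h import *
f=grab_frame("scene"); 
fl=240/np.tan(np.radians(f["vertical_fov"])/2)
p=f["R"]@np.array([580,-230,155.])+f["t"]; u=(p[:2]/p[2]*fl+[f["cx"],f["cy"]]).astype(int); print(u)
c=f["img"][max(u[1]-70,0):u[1]+70,max(u[0]-90,0):u[0]+90,::-1]
cv2.imwrite("pics/s2.png",cv2.resize(c,None,fx=4,fy=4,interpolation=cv2.INTER_CUBIC))
w=grab_frame("wrist"); print(240/np.tan(np.radians(w["vertical_fov"])/2), w["R"].round(3).tolist(), sense()["eef_pos"],-w["R"].T@w["t"])
E
```

```text
[280 280]
376.1816175289523 [[1.0, 0.031, 0.003], [0.029, -0.966, 0.259], [0.011, -0.258, -0.966]] [ 578.18938461 -228.91805447  153.7339842 ] [ 576.19716028 -163.2693022   290.26888578]
```

View pics/s2.png

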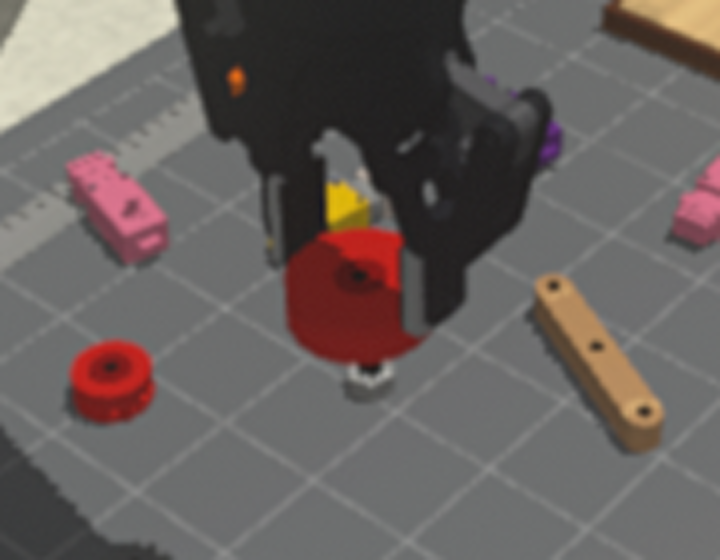

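The tips reach nearly to the pulley's underside. So the 8 mm figure applies to the open gripper, and the tips stand about 17 mm ahead at this width. Held like this the fingers would hit the tray rim, so I'll set the pulley back down and regrip it about 10 mm higher.

step_arm([
  {"claw": 45, "delta_pos": [0, 0, 35], "turn": 0},
  {"claw": 45, "delta_pos": [0, 0, 35], "turn": 0},
  {"claw": 45, "delta_pos": [0, 0, 35], "turn": 0},
  {"claw": 45, "delta_pos": [0, 0, 20], "turn": 0},
  {"claw": 45, "delta_pos": [0, 0, 9], "turn": 0},
  {"claw": 45, "delta_pos": [0, 0, 0], "turn": 0},
  {"claw": 45, "delta_pos": [0, 0, 0], "turn": 0},
  {"claw": 45, "delta_pos": [0, 0, 0], "turn": 0},
])

```text
clock: 5.35
eef_pos: [578.9, -229.2, 19.7]
tcp_rot: [3.141, 0.0, 1.602]
contact_force: [-0.2, 0.8, -1.3]
opening: 0.58
grasp_force: 32.2
```

step_arm([
  {"claw": 60, "delta_pos": [0, 0, 0], "turn": 0},
  {"claw": 60, "delta_pos": [0, 0, 0], "turn": 0},
  {"claw": 60, "delta_pos": [0, 0, 0], "turn": 0},
  {"claw": 60, "delta_pos": [0, 0, -6], "turn": 0},
  {"claw": 60, "delta_pos": [0, 0, -4], "turn": 0},
  {"claw": 60, "delta_pos": [0, 0, 0], "turn": 0},
  {"claw": 60, "delta_pos": [0, 0, 0], "turn": 0},
  {"claw": 60, "delta_pos": [0, 0, 0], "turn": 0},
])

```text
clock: 6.02
eef_pos: [578.5, -229.0, 29.5]
tcp_rot: [3.141, 0.0, 1.602]
contact_force: [-0.5, 0.7, -0.5]
opening: 0.704
grasp_force: 0.0
```

```bash
python3 - <<'E'
from h import *
for i in range(3): s=sense(); print(s["eef_pos"],s["contact_force"],s["opening"],s["grasp_force"])
f=grab_frame("wrist")
for b in blobs(f,"red",16,100): print(*b)
E
```

```text
[ 578.52141791 -229.04554353   29.49771073] [-0.45245405  0.68805698 -0.49599021] 0.7044198928144979 0.0
[ 578.52141791 -229.04554353   29.49771073] [-0.45245405  0.68805698 -0.49599021] 0.7044198928144979 0.0
[ 578.52141791 -229.04554353   29.49771073] [-0.45245405  0.68805698 -0.49599021] 0.7044198928144979 0.0
[324. 300.] [ 579. -229.] [55. 51.] -88.2
[ 11. 277.] [ 449. -220.] [33. 13.] 79.1
```

step_arm([
  {"claw": 60, "delta_pos": [0, 0, 3.5], "turn": 0},
  {"claw": 60, "delta_pos": [0, 0, 0], "turn": 0},
  {"claw": 45, "delta_pos": [0, 0, 0], "turn": 0},
  {"claw": 45, "delta_pos": [0, 0, 0], "turn": 0},
  {"claw": 45, "delta_pos": [0, 0, 0], "turn": 0},
  {"claw": 45, "delta_pos": [0, 0, 0], "turn": 0},
  {"claw": 45, "delta_pos": [0, 0, 0], "turn": 0},
])

```text
clock: 6.65
eef_pos: [578.5, -229.0, 25.8]
tcp_rot: [3.142, 0.0, 1.602]
contact_force: [-0.1, -0.5, 0.8]
opening: 0.523
grasp_force: 0.0
```

step_arm([
  {"claw": 45, "delta_pos": [0, 0, -15], "turn": 0},
  {"claw": 45, "delta_pos": [0, 0, -20], "turn": 0},
  {"claw": 45, "delta_pos": [0, 0, -20], "turn": 0},
  {"claw": 45, "delta_pos": [0, 0, -20], "turn": 0},
  {"claw": 45, "delta_pos": [0, 0, 0], "turn": 0},
  {"claw": 45, "delta_pos": [0, 0, 0], "turn": 0},
])

```text
clock: 7.15
eef_pos: [579.3, -229.3, 101.9]
tcp_rot: [3.139, 0.001, 1.602]
contact_force: [0.5, 0.1, -0.9]
opening: 0.527
grasp_force: 0.0
```

```bash
python3 - <<'E'
from h import *
f=grab_frame("scene"); s=sense(); print(s["eef_pos"],s["opening"],s["grasp_force"])
fl=240/np.tan(np.radians(f["vertical_fov"])/2)
p=f["R"]@np.array([580,-230,90.])+f["t"]; u=(p[:2]/p[2]*fl+[f["cx"],f["cy"]]).astype(int)
c=f["img"][u[1]-50:u[1]+50,u[0]-60:u[0]+60,::-1]
cv2.imwrite("pics/s3.png",cv2.resize(c,None,fx=4,fy=4,interpolation=cv2.INTER_CUBIC))
print(to_tool(s,473,330,91.2))
E
```

```text
[ 578.43740516 -229.01155078  100.786081  ] 0.5243840245658243 0.0
[ 5.6201e+02 -8.8090e+01  1.0000e-02]
```

View pics/s3.png

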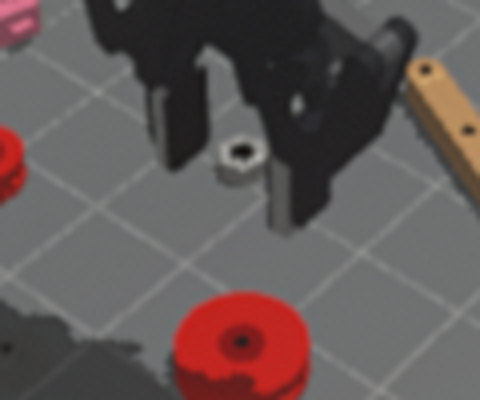

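This time the fingers closed above the pulley and missed it: at TCP z 25.8 the tips were over 16 mm. So the stated 8 mm does apply to the nearly shut gripper, and the first grip was in the groove. The pulley still lies flat, at the bottom centre of the crop. I'll regrip at TCP z of about 15.

step_arm([
  {"claw": 75, "delta_pos": [0, 0, 0], "turn": 0},
  {"claw": 75, "delta_pos": [0, 0, 0], "turn": 0},
  {"claw": 75, "delta_pos": [0, 0, 30], "turn": 0},
  {"claw": 75, "delta_pos": [0, 0, 30], "turn": 0},
  {"claw": 75, "delta_pos": [0, 0, 16], "turn": 0},
  {"claw": 75, "delta_pos": [0, 0, 10], "turn": 0},
  {"claw": 75, "delta_pos": [0, 0, 0], "turn": 0},
  {"claw": 75, "delta_pos": [0, 0, 0], "turn": 0},
])

```text
clock: 7.87
eef_pos: [578.2, -228.9, 14.3]
tcp_rot: [-3.14, -0.0, 1.602]
contact_force: [0.8, 0.1, -0.1]
opening: 0.879
grasp_force: 0.0
```

step_arm([
  {"claw": 45, "delta_pos": [0, 0, 0], "turn": 0},
  {"claw": 45, "delta_pos": [0, 0, 0], "turn": 0},
  {"claw": 45, "delta_pos": [0, 0, 0], "turn": 0},
  {"claw": 45, "delta_pos": [0, 0, 0], "turn": 0},
  {"claw": 45, "delta_pos": [0, 0, 0], "turn": 0},
  {"claw": 45, "delta_pos": [0, 0, 0], "turn": 0},
  {"claw": 45, "delta_pos": [0, 0, 0], "turn": 0},
  {"claw": 45, "delta_pos": [0, 0, 0], "turn": 0},
])

```text
clock: 8.53
eef_pos: [579.4, -229.4, 16.5]
tcp_rot: [3.14, 0.001, 1.602]
contact_force: [-1.7, 0.1, 5.6]
opening: 0.583
grasp_force: 30.4
```

step_arm([
  {"claw": 45, "delta_pos": [0, 0, -20], "turn": 0},
  {"claw": 45, "delta_pos": [0, 0, -20], "turn": 0},
  {"claw": 45, "delta_pos": [0, 0, -20], "turn": 0},
  {"claw": 45, "delta_pos": [0, 0, -20], "turn": 0},
  {"claw": 45, "delta_pos": [0, 0, 0], "turn": 0},
])

```text
clock: 8.95
eef_pos: [581.2, -230.1, 99.7]
tcp_rot: [3.135, 0.003, 1.602]
contact_force: [1.2, 0.0, -0.4]
opening: 0.579
grasp_force: 31.4
```

step_arm([
  {"claw": 45, "delta_pos": [35.1, -5.5, 0], "turn": 0},
  {"claw": 45, "delta_pos": [35.1, -5.5, 0], "turn": 0},
  {"claw": 45, "delta_pos": [35.1, -5.5, 0], "turn": 0},
  {"claw": 45, "delta_pos": [35.1, -5.5, 0], "turn": 0},
  {"claw": 45, "delta_pos": [35.1, -5.5, 0], "turn": 0},
  {"claw": 45, "delta_pos": [35.1, -5.5, 0], "turn": 0},
  {"claw": 45, "delta_pos": [35.1, -5.5, 0], "turn": 0},
  {"claw": 45, "delta_pos": [35.1, -5.5, 0], "turn": 0},
])

```text
clock: 9.62
eef_pos: [525.3, 51.9, 95.1]
tcp_rot: [3.141, -0.0, 1.602]
contact_force: [1.0, 0.4, 0.0]
opening: 0.586
grasp_force: 31.4
```

step_arm([
  {"claw": 45, "delta_pos": [35.1, -5.5, 0], "turn": 0},
  {"claw": 45, "delta_pos": [35.1, -5.5, 0], "turn": 0},
  {"claw": 45, "delta_pos": [35.1, -5.5, 0], "turn": 0},
  {"claw": 45, "delta_pos": [35.1, -5.5, 0], "turn": 0},
  {"claw": 45, "delta_pos": [35.1, -5.5, 0], "turn": 0},
  {"claw": 45, "delta_pos": [35.1, -5.5, 0], "turn": 0},
  {"claw": 45, "delta_pos": [35.1, -5.5, 0], "turn": 0},
  {"claw": 45, "delta_pos": [35.1, -5.5, 0], "turn": 0},
])

```text
clock: 10.28
eef_pos: [472.5, 331.4, 95.0]
tcp_rot: [3.141, -0.0, 1.602]
contact_force: [0.4, -0.6, -0.2]
opening: 0.581
grasp_force: 31.4
```

```bash
python3 - <<'E'
from h import *
f=grab_frame("wrist"); s=sense(); print(s["eef_pos"],s["opening"],s["grasp_force"]); show(f,"w4")
for b in blobs(f,"blue",11,100): print(*b)
for b in blobs(f,"red",100,300): print(*b)
print(to_tool(s,473,330,91.2))
E
```

```text
[472.3742418  337.11856012  95.5051544 ] 0.5793377094690477 31.37307643890381
[473. 441.] [584. 198.] [42. 16.] -82.4
[320. 241.] [471. 341.] [66. 40.] 3.5
[485. 253.] [571. 332.] [113.  29.] -88.7
[321. 313.] [472. 335.] [53. 48.] -88.2
[-7.13  0.4   0.01]
```

View pics/w4.png

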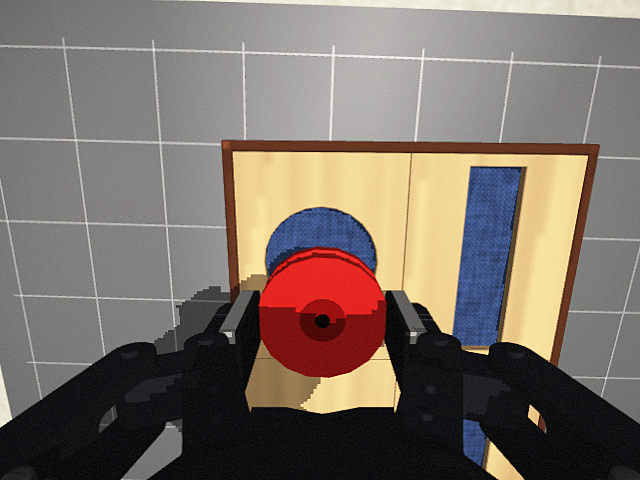

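Wrist view: the pulley is held level at (322,313) over the round recess, whose far edge shows at (320,210). The recess centre agrees with (473,330). Settling and lowering.

step_arm([
  {"claw": 45, "delta_pos": [0, 0, 0], "turn": 0},
  {"claw": 45, "delta_pos": [0, 0, 0], "turn": 0},
  {"claw": 45, "delta_pos": [0, 0, 20], "turn": 0},
  {"claw": 45, "delta_pos": [0, 0, 20], "turn": 0},
  {"claw": 45, "delta_pos": [0, 0, 10], "turn": 0},
  {"claw": 45, "delta_pos": [0, 0, 0], "turn": 0},
  {"claw": 45, "delta_pos": [0, 0, 0], "turn": 0},
  {"claw": 45, "delta_pos": [0, 0, 0], "turn": 0},
])

```text
clock: 11.0
eef_pos: [473.7, 329.3, 45.5]
tcp_rot: [3.141, -0.0, 1.601]
contact_force: [-0.3, 0.5, -0.1]
opening: 0.58
grasp_force: 31.4
```

step_arm([
  {"claw": 45, "delta_pos": [0, 0, 10], "turn": 0},
  {"claw": 45, "delta_pos": [0, 0, 5], "turn": 0},
  {"claw": 45, "delta_pos": [0, 0, 2], "turn": 0},
  {"claw": 45, "delta_pos": [0, 0, 2], "turn": 0},
  {"claw": 45, "delta_pos": [0, 0, 1], "turn": 0},
  {"claw": 45, "delta_pos": [0, 0, 0], "turn": 0},
  {"claw": 45, "delta_pos": [0, 0, 0], "turn": 0},
])

```text
clock: 11.58
eef_pos: [473.2, 329.7, 24.9]
tcp_rot: [3.141, -0.0, 1.602]
contact_force: [-1.3, 0.9, 0.3]
opening: 0.584
grasp_force: 31.4
```

step_arm([
  {"claw": 45, "delta_pos": [0, 0, 1], "turn": 0},
  {"claw": 45, "delta_pos": [0, 0, 1], "turn": 0},
  {"claw": 45, "delta_pos": [0, 0, 0], "turn": 0},
  {"claw": 45, "delta_pos": [0, 0, 0], "turn": 0},
])

```text
clock: 11.92
eef_pos: [473.3, 329.8, 24.4]
tcp_rot: [3.141, -0.0, 1.602]
contact_force: [-4.6, -2.8, 18.0]
opening: 0.581
grasp_force: 33.2
```

Contact at z 24.4. Release gently (up 1.5 mm, open to 62), then raise.

step_arm([
  {"claw": 45, "delta_pos": [0, 0, -1.5], "turn": 0},
  {"claw": 54, "delta_pos": [0, 0, 0], "turn": 0},
  {"claw": 62, "delta_pos": [0, 0, 0], "turn": 0},
  {"claw": 62, "delta_pos": [0, 0, 0], "turn": 0},
  {"claw": 62, "delta_pos": [0, 0, -15], "turn": 0},
  {"claw": 62, "delta_pos": [0, 0, -25], "turn": 0},
  {"claw": 62, "delta_pos": [0, 0, -35], "turn": 0},
  {"claw": 62, "delta_pos": [0, 0, -35], "turn": 0},
])

```text
clock: 12.58
eef_pos: [472.3, 329.0, 134.4]
tcp_rot: [-3.139, 0.001, 1.602]
contact_force: [0.5, 0.5, -0.2]
opening: 0.728
grasp_force: 0.0
```

step_arm([
  {"claw": 62, "delta_pos": [0, 0, -35], "turn": 0},
  {"claw": 62, "delta_pos": [0, 0, 0], "turn": 0},
])

```text
clock: 12.75
eef_pos: [476.2, 331.8, 175.8]
tcp_rot: [3.133, -0.005, 1.602]
contact_force: [1.1, 0.9, 0.4]
opening: 0.724
grasp_force: 0.0
```

```bash
python3 - <<'E'
from h import *
f=grab_frame("wrist"); s=sense(); print(s["eef_pos"]); show(f,"w5")
for b in blobs(f,"blue",11,100): print(*b)
for b in blobs(f,"red",24,300): print(*b)
print(to_tool(s,576,-81,153.9),s["tcp_rot"])
E
```

```text
[475.13578826 331.00479262 172.95040024]
[408. 385.] [563. 188.] [55. 12.] -88.5
[314. 372.] [474. 199.] [33. 29.] 1.5
[315. 231.] [471. 329.] [66. 65.] 11.2
[437. 228.] [571. 332.] [113.  29.] -88.7
[317. 234.] [473. 330.] [52. 51.] -88.3
[-414.93   88.04   -1.08] [ 3.13574071 -0.00379816  1.60179914]
```

View pics/w5.png

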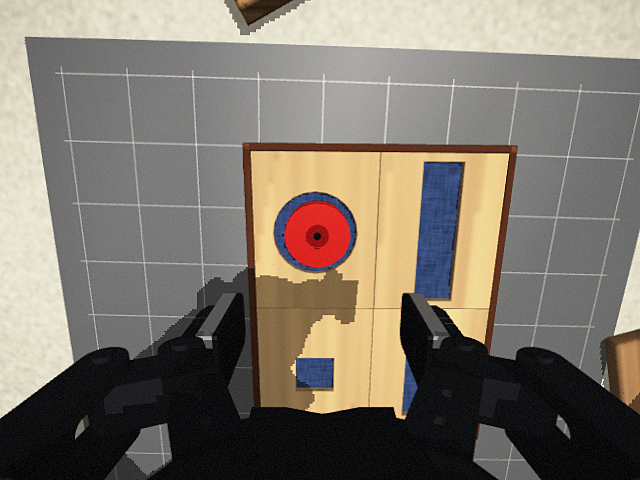

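The pulley lies flat in the round recess at (317,234), with a blue ring showing all round it. Now the long bar.

step_arm([
  {"claw": 50, "delta_pos": [-34.5, 7.5, 0], "turn": 0},
  {"claw": 50, "delta_pos": [-34.5, 7.5, 0], "turn": 0},
  {"claw": 50, "delta_pos": [-34.5, 7.5, 0], "turn": 0},
  {"claw": 50, "delta_pos": [-34.5, 7.5, 0], "turn": 0},
  {"claw": 50, "delta_pos": [-34.5, 7.5, 0], "turn": 0},
  {"claw": 50, "delta_pos": [-34.5, 7.5, 0], "turn": 0},
])

```text
clock: 13.3
eef_pos: [523.9, 122.3, 167.9]
tcp_rot: [-3.14, 0.0, 1.602]
contact_force: [0.7, 0.2, 0.0]
opening: 0.586
grasp_force: 0.0
```

step_arm([
  {"claw": 50, "delta_pos": [-34.5, 7.5, 0], "turn": 0},
  {"claw": 50, "delta_pos": [-34.5, 7.5, 0], "turn": 0},
  {"claw": 50, "delta_pos": [-34.5, 7.5, 0], "turn": 0},
  {"claw": 50, "delta_pos": [-34.5, 7.5, 0], "turn": 0},
  {"claw": 50, "delta_pos": [-34.5, 7.5, 0], "turn": 0},
  {"claw": 50, "delta_pos": [-34.5, 7.5, 0], "turn": 0},
  {"claw": 50, "delta_pos": [0, 0, 0], "turn": -0.12},
])

```text
clock: 13.88
eef_pos: [576.7, -86.6, 168.0]
tcp_rot: [-3.141, 0.002, 1.717]
contact_force: [-0.3, 0.5, 1.0]
opening: 0.585
grasp_force: 0.0
```

step_arm([
  {"claw": 50, "delta_pos": [0, 0, 0], "turn": -0.12},
  {"claw": 50, "delta_pos": [0, 0, 0], "turn": -0.12},
  {"claw": 50, "delta_pos": [0, 0, 0], "turn": -0.12},
  {"claw": 50, "delta_pos": [0, 0, 0], "turn": -0.12},
  {"claw": 50, "delta_pos": [0, 0, 0], "turn": -0.12},
  {"claw": 50, "delta_pos": [0, 0, 0], "turn": -0.12},
  {"claw": 50, "delta_pos": [0, 0, 0], "turn": -0.12},
  {"claw": 50, "delta_pos": [0, 0, 0], "turn": -0.12},
])

```text
clock: 14.55
eef_pos: [575.1, -81.3, 167.7]
tcp_rot: [-3.141, -0.002, 2.688]
contact_force: [0.1, 1.0, 0.2]
opening: 0.584
grasp_force: 0.0
```

```bash
python3 - <<'E'
from h import *
f=grab_frame("wrist"); s=sense(); print(s["eef_pos"],s["tcp_rot"])
for b in blobs(f,"wood",16,300): print(*b)
print(to_tool(s,576,-81,-26))
E
```

```text
[575.08531059 -81.3366305  167.73189835] [-3.14089283e+00 -2.11164223e-03  2.69648508e+00]
[498. 466.] [855. -31.] [53. 25.] 16.6
[ 58. 376.] [ 590. -346.] [61. 17.] -74.4
[622. 381.] [815.  87.] [87. 51.] -13.2
[320. 225.] [574. -82.] [100.  16.] -25.7
[621. 150.] [617. 149.] [26. 16.] 89.6
[599.  27.] [529. 156.] [57. 33.] 64.7
[-0.68  0.7   0.01]
```

step_arm([
  {"claw": 50, "delta_pos": [0.6, 0.5, 30], "turn": 0},
  {"claw": 50, "delta_pos": [0, 0, 35], "turn": 0},
  {"claw": 50, "delta_pos": [0, 0, 35], "turn": 0},
  {"claw": 50, "delta_pos": [0, 0, 30], "turn": 0},
  {"claw": 50, "delta_pos": [0, 0, 15], "turn": 0},
  {"claw": 50, "delta_pos": [0, 0, 6.5], "turn": 0},
  {"claw": 50, "delta_pos": [0, 0, 0], "turn": 0},
  {"claw": 50, "delta_pos": [0, 0, 0], "turn": 0},
])

```text
clock: 15.27
eef_pos: [575.6, -80.7, 17.8]
tcp_rot: [-3.141, -0.0, 2.681]
contact_force: [-0.2, -0.8, 0.7]
opening: 0.585
grasp_force: 0.0
```

step_arm([
  {"claw": 8, "delta_pos": [0, 0, 0], "turn": 0},
  {"claw": 8, "delta_pos": [0, 0, 0], "turn": 0},
  {"claw": 8, "delta_pos": [0, 0, 0], "turn": 0},
  {"claw": 8, "delta_pos": [0, 0, 0], "turn": 0},
  {"claw": 8, "delta_pos": [0, 0, 0], "turn": 0},
  {"claw": 8, "delta_pos": [0, 0, 0], "turn": 0},
  {"claw": 8, "delta_pos": [0, 0, 0], "turn": 0},
  {"claw": 8, "delta_pos": [0, 0, 0], "turn": 0},
])

```text
clock: 15.93
eef_pos: [576.5, -80.9, 19.1]
tcp_rot: [3.141, 0.002, 2.682]
contact_force: [-0.7, 0.5, 6.4]
opening: 0.174
grasp_force: 30.2
```

step_arm([
  {"claw": 8, "delta_pos": [0, 0, -20], "turn": 0},
  {"claw": 8, "delta_pos": [0, 0, -25], "turn": 0},
  {"claw": 8, "delta_pos": [0, 0, -25], "turn": 0},
  {"claw": 8, "delta_pos": [0, 0, -20], "turn": 0},
  {"claw": 8, "delta_pos": [15.5, 30.7, 0], "turn": 0},
  {"claw": 8, "delta_pos": [15.5, 30.7, 0], "turn": 0},
  {"claw": 8, "delta_pos": [15.5, 30.7, 0], "turn": 0},
  {"claw": 8, "delta_pos": [15.5, 30.7, 0], "turn": 0},
])

```text
clock: 16.6
eef_pos: [574.6, 58.1, 108.7]
tcp_rot: [3.141, 0.001, 2.681]
contact_force: [0.3, -0.8, -1.2]
opening: 0.174
grasp_force: 29.5
```

step_arm([
  {"claw": 8, "delta_pos": [15.5, 30.7, 0], "turn": 0},
  {"claw": 8, "delta_pos": [15.5, 30.7, 0], "turn": 0},
  {"claw": 8, "delta_pos": [15.5, 30.7, 0], "turn": 0},
  {"claw": 8, "delta_pos": [15.5, 30.7, 0], "turn": 0},
  {"claw": 8, "delta_pos": [15.5, 30.7, 0], "turn": 0},
  {"claw": 8, "delta_pos": [15.5, 30.7, 0], "turn": 0},
  {"claw": 8, "delta_pos": [15.5, 30.7, 0], "turn": 0},
  {"claw": 8, "delta_pos": [15.5, 30.7, 0], "turn": 0},
])

```text
clock: 17.27
eef_pos: [572.2, 333.8, 108.5]
tcp_rot: [3.141, 0.001, 2.682]
contact_force: [0.4, -0.6, 0.2]
opening: 0.171
grasp_force: 29.5
```

step_arm([
  {"claw": 8, "delta_pos": [0, 0, 0], "turn": 0.121},
  {"claw": 8, "delta_pos": [0, 0, 0], "turn": 0.121},
  {"claw": 8, "delta_pos": [0, 0, 0], "turn": 0.121},
  {"claw": 8, "delta_pos": [0, 0, 0], "turn": 0.121},
  {"claw": 8, "delta_pos": [0, 0, 0], "turn": 0.121},
  {"claw": 8, "delta_pos": [0, 0, 0], "turn": 0.121},
  {"claw": 8, "delta_pos": [0, 0, 0], "turn": 0.121},
  {"claw": 8, "delta_pos": [0, 0, 0], "turn": 0.121},
])

```text
clock: 17.93
eef_pos: [572.5, 332.0, 108.4]
tcp_rot: [3.141, -0.0, 1.708]
contact_force: [0.2, 0.1, -0.3]
opening: 0.171
grasp_force: 29.5
```

step_arm([
  {"claw": 8, "delta_pos": [0, 0, 0], "turn": 0.121},
  {"claw": 8, "delta_pos": [0, 0, 0], "turn": 0},
  {"claw": 8, "delta_pos": [0, 0, 0], "turn": 0},
])

```text
clock: 18.18
eef_pos: [572.5, 332.0, 108.3]
tcp_rot: [3.141, -0.0, 1.597]
contact_force: [0.3, 0.8, 0.1]
opening: 0.174
grasp_force: 29.5
```

```bash
python3 - <<'E'
from h import *
f=grab_frame("wrist"); s=sense(); print(s["eef_pos"],s["tcp_rot"],s["opening"],s["grasp_force"]); show(f,"w6")
for b in blobs(f,"blue",11,100): print(*b)
print(to_tool(s,572,332,91.2))
E
```

```text
[572.44674236 331.99161092 108.15413541] [ 3.14116914e+00 -2.40614577e-04  1.59700760e+00] 0.16871162399761316 29.53858584165573
[170. 410.] [464. 210.] [18. 10.] 41.2
[343. 393.] [590. 227.] [29.  4.] 88.0
[300. 393.] [558. 226.] [30.  7.] -85.2
[173. 244.] [474. 331.] [66. 57.] -50.5
[321. 221.] [571. 348.] [80. 31.] -88.6
[ 0.02 -0.45  0.01]
```

View pics/w6.png

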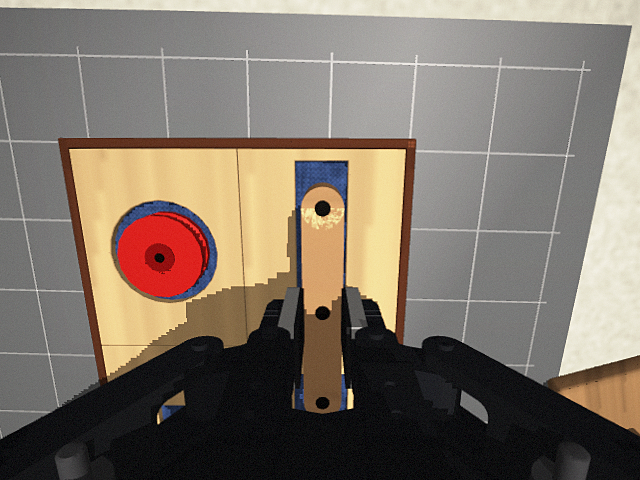

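Wrist view: the bar is held along the narrow recess, with its holes at (322,208), (322,313) and (322,403), aligned and centred. Lowering.

step_arm([
  {"claw": 8, "delta_pos": [0, 0, 25], "turn": 0},
  {"claw": 8, "delta_pos": [0, 0, 25], "turn": 0},
  {"claw": 8, "delta_pos": [0, 0, 18], "turn": 0},
  {"claw": 8, "delta_pos": [0, 0, 8], "turn": 0},
  {"claw": 8, "delta_pos": [0, 0, 3], "turn": 0},
  {"claw": 8, "delta_pos": [0, 0, 1], "turn": 0},
  {"claw": 8, "delta_pos": [0, 0, 0], "turn": 0},
  {"claw": 8, "delta_pos": [0, 0, 0], "turn": 0},
])

```text
clock: 18.9
eef_pos: [573.1, 332.4, 29.0]
tcp_rot: [3.14, -0.001, 1.593]
contact_force: [-0.5, -0.8, -0.3]
opening: 0.174
grasp_force: 29.5
```

step_arm([
  {"claw": 8, "delta_pos": [0, 0, 1], "turn": 0},
  {"claw": 8, "delta_pos": [0, 0, 0], "turn": 0},
  {"claw": 8, "delta_pos": [0, 0, 0], "turn": 0},
])

```text
clock: 19.15
eef_pos: [572.6, 332.1, 27.3]
tcp_rot: [3.141, -0.0, 1.593]
contact_force: [-0.7, -0.1, -0.9]
opening: 0.169
grasp_force: 29.5
```

step_arm([
  {"claw": 8, "delta_pos": [0, 0, 1], "turn": 0},
  {"claw": 8, "delta_pos": [0, 0, 0], "turn": 0},
  {"claw": 8, "delta_pos": [0, 0, 0], "turn": 0},
])

```text
clock: 19.4
eef_pos: [572.7, 332.1, 27.1]
tcp_rot: [3.141, -0.0, 1.593]
contact_force: [-2.5, -1.9, 9.5]
opening: 0.173
grasp_force: 30.7
```

Floor contact at z 27.1. Releasing, rising and going to the motor.

step_arm([
  {"claw": 8, "delta_pos": [0, 0, -0.7], "turn": 0},
  {"claw": 20, "delta_pos": [0, 0, 0], "turn": 0},
  {"claw": 28, "delta_pos": [0, 0, 0], "turn": 0},
  {"claw": 28, "delta_pos": [0, 0, 0], "turn": 0},
  {"claw": 28, "delta_pos": [0, 0, -15], "turn": 0},
  {"claw": 28, "delta_pos": [0, 0, -35], "turn": 0},
  {"claw": 28, "delta_pos": [0, 0, -40], "turn": 0},
  {"claw": 28, "delta_pos": [0, 0, -40], "turn": 0},
])

```text
clock: 20.07
eef_pos: [571.8, 331.7, 158.3]
tcp_rot: [-3.14, 0.001, 1.593]
contact_force: [1.3, 0.8, 0.1]
opening: 0.327
grasp_force: 0.0
```

step_arm([
  {"claw": 50, "delta_pos": [0, 0, -5], "turn": 0},
  {"claw": 50, "delta_pos": [0, 0, 0], "turn": 0},
])

```text
clock: 20.23
eef_pos: [574.4, 333.1, 166.2]
tcp_rot: [3.135, -0.003, 1.593]
contact_force: [-0.1, -0.8, -0.9]
opening: 0.581
grasp_force: 0.0
```

```bash
python3 - <<'E'
from h import *
f=grab_frame("wrist"); s=sense(); print(s["eef_pos"]); show(f,"w7")
for b in blobs(f,"blue",11,100): print(*b)
E
```

```text
[573.02416848 332.35246992 163.51702382]
[318. 373.] [574. 203.] [77. 37.] -89.0
[191. 233.] [472. 329.] [65. 64.] 84.7
[317. 229.] [571. 331.] [114.  31.] -88.7
```

View pics/w7.png

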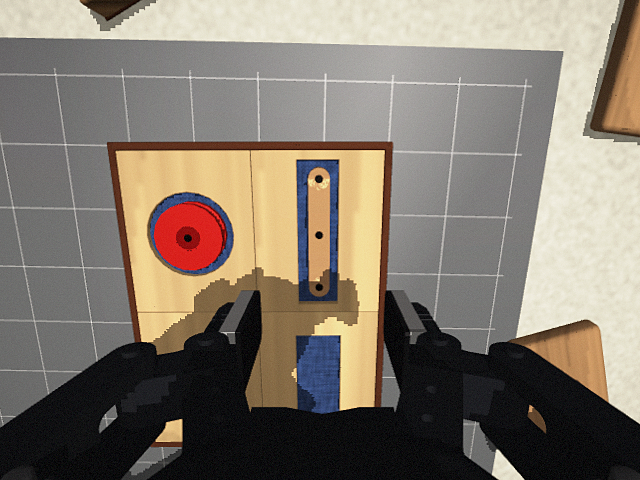

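step_arm([
  {"claw": 50, "delta_pos": [-34.3, -12.95, 0], "turn": 0},
  {"claw": 50, "delta_pos": [-34.3, -12.95, 0], "turn": 0},
  {"claw": 50, "delta_pos": [-34.3, -12.95, 0], "turn": 0},
  {"claw": 50, "delta_pos": [-34.3, -12.95, 0], "turn": 0},
  {"claw": 50, "delta_pos": [-34.3, -12.95, 0], "turn": 0},
  {"claw": 50, "delta_pos": [-34.3, -12.95, 0], "turn": 0},
  {"claw": 50, "delta_pos": [-34.3, -12.95, 0], "turn": 0},
  {"claw": 50, "delta_pos": [-34.3, -12.95, 0], "turn": 0},
])

```text
clock: 20.95
eef_pos: [472.6, 53.8, 159.9]
tcp_rot: [-3.138, 0.0, 1.593]
contact_force: [1.0, -0.9, 0.3]
opening: 0.589
grasp_force: 0.0
```

step_arm([
  {"claw": 50, "delta_pos": [-34.3, -12.95, 0], "turn": 0},
  {"claw": 50, "delta_pos": [-34.3, -12.95, 0], "turn": 0},
  {"claw": 50, "delta_pos": [-34.3, -12.95, 0], "turn": 0},
  {"claw": 50, "delta_pos": [-34.3, -12.95, 0], "turn": 0},
  {"claw": 50, "delta_pos": [0, 0, 0], "turn": 0.12},
  {"claw": 50, "delta_pos": [0, 0, 0], "turn": 0.023},
  {"claw": 50, "delta_pos": [0, 0, 0], "turn": 0},
  {"claw": 50, "delta_pos": [0, 0, 0], "turn": 0},
])

```text
clock: 21.62
eef_pos: [425.8, -82.2, 160.8]
tcp_rot: [-3.14, -0.0, 1.453]
contact_force: [-0.1, 0.7, 0.6]
opening: 0.586
grasp_force: 0.0
```

```bash
python3 - <<'E'
from h import *
f=grab_frame("wrist"); s=sense(); print(s["eef_pos"],s["tcp_rot"]); show(f,"w8")
for b in blobs(f,"yellow",19,300): print(*b)
E
```

```text
[425.96880273 -82.06636769 160.95510722] [-3.14046915e+00 -2.36984635e-04  1.45315325e+00]
[324. 244.] [425. -93.] [40. 20.] 82.8
```

View pics/w8.png

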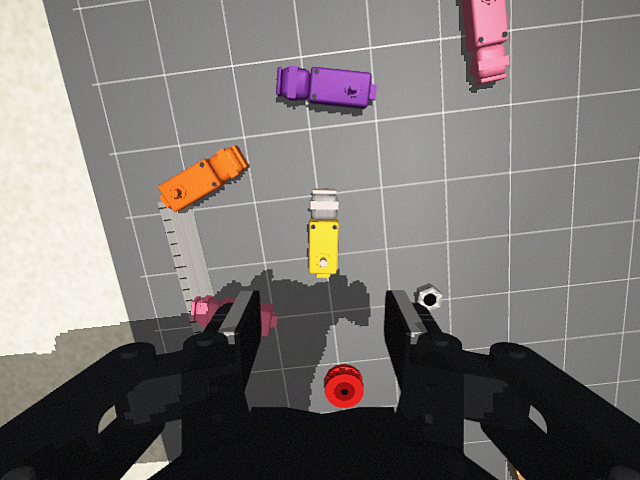

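The bar is down in its recess at (318,235), holes up. The motor is at (324,235), with its yellow top centred at (425,-93), so its origin is at about (426,-84). The pads are aligned with it and the pink motor is clear. Descending.

step_arm([
  {"claw": 50, "delta_pos": [-1.5, 0, 30], "turn": 0},
  {"claw": 50, "delta_pos": [0, 0, 35], "turn": 0},
  {"claw": 50, "delta_pos": [0, 0, 35], "turn": 0},
  {"claw": 50, "delta_pos": [0, 0, 25], "turn": 0},
  {"claw": 50, "delta_pos": [0, 0, 13], "turn": 0},
  {"claw": 50, "delta_pos": [0, 0, 6.5], "turn": 0},
  {"claw": 50, "delta_pos": [0, 0, 0], "turn": 0},
  {"claw": 50, "delta_pos": [0, 0, 0], "turn": 0},
])

```text
clock: 22.33
eef_pos: [426.2, -83.9, 17.2]
tcp_rot: [-3.141, -0.0, 1.452]
contact_force: [-0.4, 0.1, 0.4]
opening: 0.588
grasp_force: 0.0
```

step_arm([
  {"claw": 14, "delta_pos": [0, 0, 0], "turn": 0},
  {"claw": 14, "delta_pos": [0, 0, 0], "turn": 0},
  {"claw": 14, "delta_pos": [0, 0, 0], "turn": 0},
  {"claw": 14, "delta_pos": [0, 0, 0], "turn": 0},
  {"claw": 14, "delta_pos": [0, 0, 0], "turn": 0},
  {"claw": 14, "delta_pos": [0, 0, 0], "turn": 0},
  {"claw": 14, "delta_pos": [0, 0, 0], "turn": 0},
  {"claw": 14, "delta_pos": [0, 0, 0], "turn": 0},
])

```text
clock: 23.0
eef_pos: [426.8, -84.5, 18.1]
tcp_rot: [3.139, 0.0, 1.45]
contact_force: [0.1, 1.3, 6.5]
opening: 0.254
grasp_force: 29.6
```

step_arm([
  {"claw": 14, "delta_pos": [0, 0, -20], "turn": 0},
  {"claw": 14, "delta_pos": [0, 0, -25], "turn": 0},
  {"claw": 14, "delta_pos": [0, 0, -25], "turn": 0},
  {"claw": 14, "delta_pos": [0, 0, -20], "turn": 0},
  {"claw": 14, "delta_pos": [30.2, 11.3, 0], "turn": 0},
  {"claw": 14, "delta_pos": [30.2, 11.3, 0], "turn": 0},
  {"claw": 14, "delta_pos": [30.2, 11.3, 0], "turn": 0},
  {"claw": 14, "delta_pos": [30.2, 11.3, 0], "turn": 0},
])

```text
clock: 23.67
eef_pos: [486.2, 31.2, 108.2]
tcp_rot: [3.139, -0.0, 1.449]
contact_force: [0.5, -1.1, -0.3]
opening: 0.249
grasp_force: 29.9
```

step_arm([
  {"claw": 14, "delta_pos": [30.2, 11.3, 0], "turn": 0},
  {"claw": 14, "delta_pos": [30.2, 11.3, 0], "turn": 0},
  {"claw": 14, "delta_pos": [30.2, 11.3, 0], "turn": 0},
  {"claw": 14, "delta_pos": [30.2, 11.3, 0], "turn": 0},
  {"claw": 14, "delta_pos": [30.2, 11.3, 0], "turn": 0},
  {"claw": 14, "delta_pos": [30.2, 11.3, 0], "turn": 0},
  {"claw": 14, "delta_pos": [0, 0, 0], "turn": -0.12},
  {"claw": 14, "delta_pos": [0, 0, 0], "turn": -0.02},
])

```text
clock: 24.33
eef_pos: [575.2, 203.3, 107.7]
tcp_rot: [3.14, -0.0, 1.597]
contact_force: [0.2, -0.6, -0.3]
opening: 0.251
grasp_force: 29.9
```

step_arm([
  {"claw": 14, "delta_pos": [0, 0, 0], "turn": 0},
  {"claw": 14, "delta_pos": [0, 0, 0], "turn": 0},
  {"claw": 14, "delta_pos": [0, 0, 0], "turn": 0},
])

```text
clock: 24.58
eef_pos: [574.1, 200.8, 107.2]
tcp_rot: [-3.141, 0.0, 1.587]
contact_force: [-0.3, -0.8, -0.5]
opening: 0.252
grasp_force: 29.9
```

```bash
python3 - <<'E'
from h import *
f=grab_frame("wrist"); s=sense(); print(s["eef_pos"],s["tcp_rot"],s["opening"],s["grasp_force"]); show(f,"w9")
for b in blobs(f,"blue",11,100): print(*b)
print(to_tool(s,575,202,91.2))
E
```

```text
[574.20999047 200.81002722 107.22736002] [-3.14151492e+00  1.12674841e-04  1.58711386e+00] 0.25230655173702 29.881456196308136
[167. 251.] [474. 199.] [31. 31.] -89.0
[323. 215.] [574. 222.] [42. 37.] -89.1
[322.  67.] [572. 308.] [70. 31.] -88.8
[151.  53.] [474. 316.] [65. 41.] 11.8
[ 1.18  0.81 -0.  ]
```

View pics/w9.png

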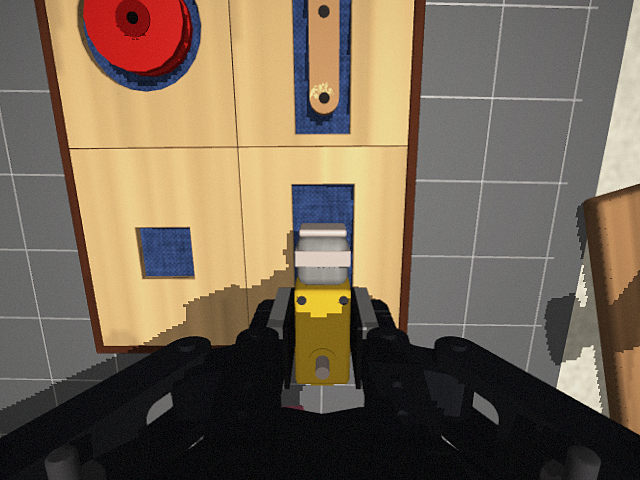

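Wrist view: the motor is held shaft up at (322,310), over and aligned with the wide recess. The far recess edge gives a centre y of about 201, so it fits. Lowering.

step_arm([
  {"claw": 14, "delta_pos": [0, 0, 25], "turn": 0},
  {"claw": 14, "delta_pos": [0, 0, 25], "turn": 0},
  {"claw": 14, "delta_pos": [0, 0, 18], "turn": 0},
  {"claw": 14, "delta_pos": [0, 0, 8], "turn": 0},
  {"claw": 14, "delta_pos": [0, 0, 3], "turn": 0},
  {"claw": 14, "delta_pos": [0, 0, 0], "turn": 0},
  {"claw": 14, "delta_pos": [0, 0, 0], "turn": 0},
  {"claw": 14, "delta_pos": [0, 0, 0], "turn": 0},
])

```text
clock: 25.3
eef_pos: [575.4, 201.9, 29.2]
tcp_rot: [3.14, -0.001, 1.589]
contact_force: [0.3, -0.3, -0.6]
opening: 0.253
grasp_force: 29.9
```

step_arm([
  {"claw": 14, "delta_pos": [0, 0, 1], "turn": 0},
  {"claw": 14, "delta_pos": [0, 0, 0], "turn": 0},
  {"claw": 14, "delta_pos": [0, 0, 0], "turn": 0},
])

```text
clock: 25.55
eef_pos: [574.8, 201.8, 27.5]
tcp_rot: [3.141, -0.0, 1.59]
contact_force: [0.2, 0.4, -0.8]
opening: 0.25
grasp_force: 29.9
```

step_arm([
  {"claw": 14, "delta_pos": [0, 0, 1], "turn": 0},
  {"claw": 14, "delta_pos": [0, 0, 0], "turn": 0},
  {"claw": 14, "delta_pos": [0, 0, 0], "turn": 0},
])

```text
clock: 25.8
eef_pos: [574.7, 201.8, 26.2]
tcp_rot: [3.141, -0.0, 1.59]
contact_force: [0.1, 0.7, 2.2]
opening: 0.25
grasp_force: 30.1
```

step_arm([
  {"claw": 14, "delta_pos": [0, 0, 0.4], "turn": 0},
  {"claw": 27, "delta_pos": [0, 0, 0], "turn": 0},
  {"claw": 33, "delta_pos": [0, 0, 0], "turn": 0},
  {"claw": 33, "delta_pos": [0, 0, 0], "turn": 0},
  {"claw": 33, "delta_pos": [0, 0, -15], "turn": 0},
  {"claw": 33, "delta_pos": [0, 0, -35], "turn": 0},
  {"claw": 33, "delta_pos": [0, 0, -40], "turn": 0},
  {"claw": 33, "delta_pos": [0, 0, -40], "turn": 0},
])

```text
clock: 26.47
eef_pos: [573.6, 201.4, 156.2]
tcp_rot: [-3.139, 0.001, 1.59]
contact_force: [1.0, 0.5, -0.2]
opening: 0.384
grasp_force: 0.0
```

step_arm([
  {"claw": 45, "delta_pos": [-35.2, -8.6, 0], "turn": 0},
  {"claw": 45, "delta_pos": [-35.2, -8.6, 0], "turn": 0},
  {"claw": 45, "delta_pos": [-35.2, -8.6, 0], "turn": 0},
  {"claw": 45, "delta_pos": [-35.2, -8.6, 0], "turn": 0},
  {"claw": 45, "delta_pos": [-35.2, -8.6, 0], "turn": 0},
  {"claw": 45, "delta_pos": [-35.2, -8.6, 0], "turn": 0},
  {"claw": 45, "delta_pos": [-35.2, -8.6, 0], "turn": 0},
  {"claw": 45, "delta_pos": [-35.2, -8.6, 0], "turn": 0},
])

```text
clock: 27.13
eef_pos: [510.3, -82.7, 155.6]
tcp_rot: [3.142, 0.0, 1.59]
contact_force: [0.2, -0.4, 0.1]
opening: 0.528
grasp_force: 0.0
```

step_arm([
  {"claw": 45, "delta_pos": [-35.2, -8.6, 0], "turn": 0},
  {"claw": 45, "delta_pos": [-35.2, -8.6, 0], "turn": 0},
  {"claw": 45, "delta_pos": [-35.2, -8.6, 0], "turn": 0},
  {"claw": 45, "delta_pos": [-35.2, -8.6, 0], "turn": 0},
  {"claw": 45, "delta_pos": [-35.2, -8.6, 0], "turn": 0},
  {"claw": 45, "delta_pos": [-35.2, -8.6, 0], "turn": 0},
  {"claw": 45, "delta_pos": [-35.2, -8.6, 0], "turn": 0},
  {"claw": 45, "delta_pos": [-35.2, -8.6, 0], "turn": 0},
])

```text
clock: 27.8
eef_pos: [446.8, -365.7, 155.5]
tcp_rot: [-3.142, -0.0, 1.59]
contact_force: [1.1, -0.2, -0.2]
opening: 0.531
grasp_force: 0.0
```

step_arm([
  {"claw": 45, "delta_pos": [0, 0, 0], "turn": 0},
  {"claw": 45, "delta_pos": [0, 0, 0], "turn": 0},
  {"claw": 45, "delta_pos": [0, 0, 0], "turn": 0},
])

```text
clock: 28.05
eef_pos: [447.2, -363.6, 155.2]
tcp_rot: [-3.141, -0.001, 1.589]
contact_force: [-0.4, -0.1, 0.6]
opening: 0.524
grasp_force: 0.0
```

```bash
python3 - <<'E'
from h import *
f=grab_frame("wrist"); s=sense(); print(s["eef_pos"],s["tcp_rot"])
for z in (0,24):
  for b in blobs(f,"red",z,100): print(z,*b)
t=grab_frame("top")
for b in blobs(t,"red",24,20,(90,110,570,350)): print("top",*b)
a=f["img"][:,:,::-1]; b=t["img"][150:280,110:310,::-1]
cv2.imwrite("pics/c10.png",np.hstack([cv2.resize(a,(400,300)),cv2.resize(b,(400,300))]))
E
```

```text
[ 447.48352219 -363.08867779  155.28163883] [-3.14100653e+00 -8.64778536e-04  1.58993912e+00]
0 [322. 236.] [ 447. -368.] [23. 19.] 79.3
0 [297.  27.] [ 426. -220.] [36. 35.] -89.0
24 [322. 236.] [ 447. -362.] [21. 17.] 79.3
24 [297.  27.] [ 428. -226.] [33. 33.] -89.0
top [419. 263.] [ 427. -219.] [32. 29.] -0.3
top [159. 235.] [474. 329.] [52. 50.] 48.4
```

View pics/c10.png

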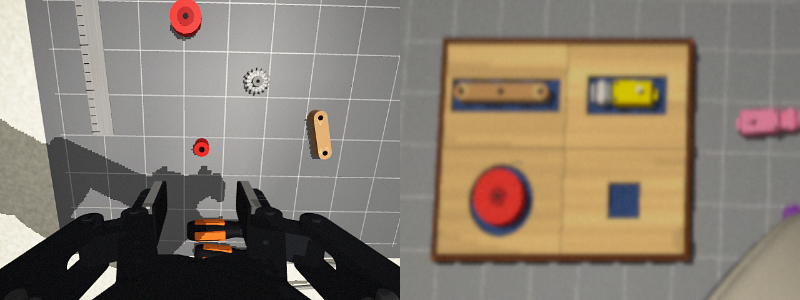

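Motor, bar and pulley sit in their recesses. The spacer is at about (322,236) in the wrist picture, which is (447,-363), right under the tool. Descending.

step_arm([
  {"claw": 45, "delta_pos": [0, 0, 30], "turn": 0},
  {"claw": 45, "delta_pos": [0, 0, 35], "turn": 0},
  {"claw": 45, "delta_pos": [0, 0, 35], "turn": 0},
  {"claw": 45, "delta_pos": [0, 0, 20], "turn": 0},
  {"claw": 45, "delta_pos": [0, 0, 12], "turn": 0},
  {"claw": 45, "delta_pos": [0, 0, 5], "turn": 0},
  {"claw": 45, "delta_pos": [0, 0, 0], "turn": 0},
  {"claw": 45, "delta_pos": [0, 0, 0], "turn": 0},
])

```text
clock: 28.82
eef_pos: [448.5, -364.1, 19.6]
tcp_rot: [3.141, 0.001, 1.59]
contact_force: [1.0, -0.0, -0.5]
opening: 0.528
grasp_force: 0.0
```

step_arm([
  {"claw": 10, "delta_pos": [0, 0, 0], "turn": 0},
  {"claw": 10, "delta_pos": [0, 0, 0], "turn": 0},
  {"claw": 10, "delta_pos": [0, 0, 0], "turn": 0},
  {"claw": 10, "delta_pos": [0, 0, 0], "turn": 0},
  {"claw": 10, "delta_pos": [0, 0, 0], "turn": 0},
  {"claw": 10, "delta_pos": [0, 0, 0], "turn": 0},
  {"claw": 10, "delta_pos": [0, 0, 0], "turn": 0},
  {"claw": 10, "delta_pos": [0, 0, 0], "turn": 0},
])

```text
clock: 29.48
eef_pos: [448.4, -364.6, 20.0]
tcp_rot: [3.14, 0.001, 1.59]
contact_force: [-0.5, 0.7, 5.7]
opening: 0.187
grasp_force: 29.1
```

step_arm([
  {"claw": 10, "delta_pos": [0, 0, -20], "turn": 0},
  {"claw": 10, "delta_pos": [0, 0, -25], "turn": 0},
  {"claw": 10, "delta_pos": [0, 0, -25], "turn": 0},
  {"claw": 10, "delta_pos": [0, 0, -25], "turn": 0},
  {"claw": 10, "delta_pos": [35.2, 2.3, 0], "turn": 0},
  {"claw": 10, "delta_pos": [35.2, 2.3, 0], "turn": 0},
  {"claw": 10, "delta_pos": [35.2, 2.3, 0], "turn": 0},
  {"claw": 10, "delta_pos": [35.2, 2.3, 0], "turn": 0},
])

```text
clock: 30.15
eef_pos: [454.1, -222.0, 114.5]
tcp_rot: [3.14, 0.001, 1.589]
contact_force: [0.3, 0.1, -0.8]
opening: 0.181
grasp_force: 29.4
```

step_arm([
  {"claw": 10, "delta_pos": [35.2, 2.3, 0], "turn": 0},
  {"claw": 10, "delta_pos": [35.2, 2.3, 0], "turn": 0},
  {"claw": 10, "delta_pos": [35.2, 2.3, 0], "turn": 0},
  {"claw": 10, "delta_pos": [35.2, 2.3, 0], "turn": 0},
  {"claw": 10, "delta_pos": [35.2, 2.3, 0], "turn": 0},
  {"claw": 10, "delta_pos": [35.2, 2.3, 0], "turn": 0},
  {"claw": 10, "delta_pos": [35.2, 2.3, 0], "turn": 0},
  {"claw": 10, "delta_pos": [35.2, 2.3, 0], "turn": 0},
])

```text
clock: 30.82
eef_pos: [467.3, 60.5, 114.4]
tcp_rot: [3.14, -0.0, 1.59]
contact_force: [0.3, -0.4, 0.6]
opening: 0.183
grasp_force: 29.4
```

step_arm([
  {"claw": 10, "delta_pos": [35.2, 2.3, 0], "turn": 0},
  {"claw": 10, "delta_pos": [35.2, 2.3, 0], "turn": 0},
  {"claw": 10, "delta_pos": [35.2, 2.3, 0], "turn": 0},
  {"claw": 10, "delta_pos": [35.2, 2.3, 0], "turn": 0},
  {"claw": 10, "delta_pos": [0, 0, 0], "turn": 0},
  {"claw": 10, "delta_pos": [0, 0, 0], "turn": 0},
  {"claw": 10, "delta_pos": [0, 0, 0], "turn": 0},
])

```text
clock: 31.4
eef_pos: [473.5, 199.6, 113.8]
tcp_rot: [3.142, 0.0, 1.591]
contact_force: [0.7, -0.2, -0.1]
opening: 0.185
grasp_force: 29.4
```

```bash
python3 - <<'E'
from h import *
f=grab_frame("wrist"); s=sense(); print(s["eef_pos"],s["tcp_rot"],s["opening"],s["grasp_force"]); show(f,"w11")
for b in blobs(f,"blue",11,100): print(*b)
print(to_tool(s,475,200,91.2))
E
```

```text
[473.4530493  199.05511059 113.73116821] [-3.14141792e+00  3.12252547e-04  1.58962797e+00] 0.18683508798424878 29.364063441753387
[324. 249.] [474. 199.] [33. 31.] 1.6
[469. 241.] [574. 201.] [83. 35.] -88.8
[482.  79.] [571. 310.] [74. 29.] -87.8
[324.  49.] [471. 320.] [66. 48.] 1.2
[ 0.92  1.56 -0.  ]
```

View pics/w11.png

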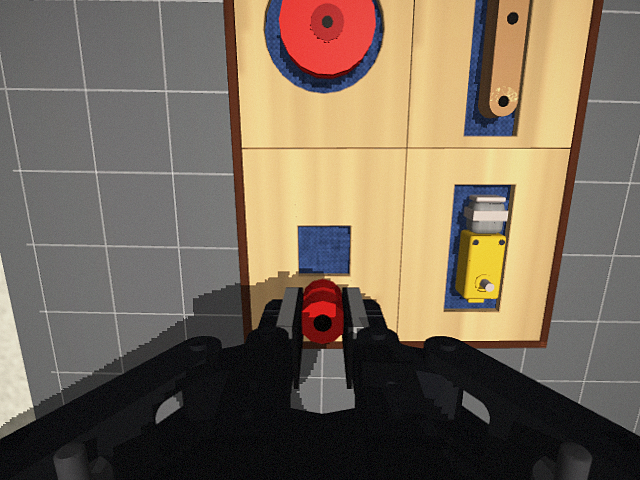

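The recess is at (474,199), directly below the upright spacer held at (322,310). The motor is down in its recess, shaft up. Lowering.

step_arm([
  {"claw": 10, "delta_pos": [0.3, 0.8, 25], "turn": 0},
  {"claw": 10, "delta_pos": [0, 0, 25], "turn": 0},
  {"claw": 10, "delta_pos": [0, 0, 20], "turn": 0},
  {"claw": 10, "delta_pos": [0, 0, 9], "turn": 0},
  {"claw": 10, "delta_pos": [0, 0, 4], "turn": 0},
  {"claw": 10, "delta_pos": [0, 0, 0], "turn": 0},
  {"claw": 10, "delta_pos": [0, 0, 0], "turn": 0},
  {"claw": 10, "delta_pos": [0, 0, 0], "turn": 0},
])

```text
clock: 32.12
eef_pos: [475.3, 200.2, 31.7]
tcp_rot: [3.14, -0.001, 1.589]
contact_force: [0.0, -0.3, 0.1]
opening: 0.186
grasp_force: 29.4
```

step_arm([
  {"claw": 10, "delta_pos": [0, 0, 1], "turn": 0},
  {"claw": 10, "delta_pos": [0, 0, 1], "turn": 0},
  {"claw": 10, "delta_pos": [0, 0, 0], "turn": 0},
  {"claw": 10, "delta_pos": [0, 0, 0], "turn": 0},
])

```text
clock: 32.45
eef_pos: [474.6, 200.2, 28.8]
tcp_rot: [3.141, -0.0, 1.59]
contact_force: [0.2, 0.3, -0.7]
opening: 0.187
grasp_force: 29.4
```

step_arm([
  {"claw": 10, "delta_pos": [0, 0, 1], "turn": 0},
  {"claw": 10, "delta_pos": [0, 0, 0], "turn": 0},
  {"claw": 10, "delta_pos": [0, 0, 0], "turn": 0},
])

```text
clock: 32.7
eef_pos: [474.7, 200.3, 28.0]
tcp_rot: [3.141, -0.0, 1.59]
contact_force: [-1.2, 0.3, 5.7]
opening: 0.184
grasp_force: 30.0
```

Floor contact. Release, rise and check.

step_arm([
  {"claw": 20, "delta_pos": [0, 0, 0], "turn": 0},
  {"claw": 28, "delta_pos": [0, 0, 0], "turn": 0},
  {"claw": 32, "delta_pos": [0, 0, 0], "turn": 0},
  {"claw": 32, "delta_pos": [0, 0, 0], "turn": 0},
  {"claw": 32, "delta_pos": [0, 0, -15], "turn": 0},
  {"claw": 32, "delta_pos": [0, 0, -35], "turn": 0},
  {"claw": 32, "delta_pos": [0, 0, -40], "turn": 0},
  {"claw": 32, "delta_pos": [0, 0, -40], "turn": 0},
])

```text
clock: 33.37
eef_pos: [473.7, 199.8, 158.4]
tcp_rot: [-3.14, 0.001, 1.59]
contact_force: [0.2, 0.2, -0.3]
opening: 0.374
grasp_force: 0.0
```

step_arm([
  {"claw": 32, "delta_pos": [-10, 0, -20], "turn": 0},
  {"claw": 32, "delta_pos": [-10, 0, 0], "turn": 0},
  {"claw": 32, "delta_pos": [-10, 0, 0], "turn": 0},
  {"claw": 32, "delta_pos": [0, 0, 0], "turn": 0},
  {"claw": 32, "delta_pos": [0, 0, 0], "turn": 0},
  {"claw": 32, "delta_pos": [0, 0, 0], "turn": 0},
  {"claw": 32, "delta_pos": [0, 0, 0], "turn": 0},
])

```text
clock: 33.95
eef_pos: [474.6, 170.2, 176.5]
tcp_rot: [-3.14, 0.0, 1.59]
contact_force: [-0.2, 0.1, 0.1]
opening: 0.379
grasp_force: 0.0
```

```bash
python3 - <<'E'
from h import *
f=grab_frame("wrist"); show(f,"w12"); print(sense()["eef_pos"])
E
```

```text
[474.68039877 170.26427379 176.63159635]
```

View pics/w12.png

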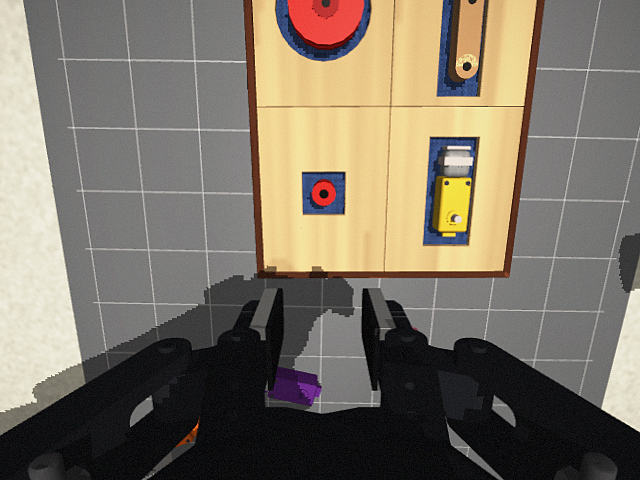

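The spacer stands upright in the square recess at (324,193). The motor (455,190), bar (467,40) and pulley (325,15) are all in theirs.

```bash
python3 -c "
from rig import *
print(sign_off())"
```

```text
the job is handed in; nothing more can be done
None
```

The pulley, bar, motor and spacer are each down in their recesses, placed in the order asked with the look-alikes left untouched, and the job was handed in at about 34 s; the pulley took three grips (set down once, missed once).

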